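# Find the soft spring tongue and mark it

### The arm

A 7-joint arm with a two-finger parallel gripper is mounted at the origin on the work surface. World frame = base frame: x ahead of the robot, y to its left, z up, the work surface at z = 0. Lengths are in m, angles in rad, forces in N, time in s.
With the tool pointing down it reaches from about 0.425 to 0.95 m from the base axis. Payload 4.7 kg.
Tool frame: the origin (TCP) lies on the centre line of the jaws, within the pads' length; the fingertips stand robot.nose_length ahead of it and the grasp point (between the pads) lies 8 mm behind it (robot.nose_length is the distance from the TCP to the fingertips, in m); z points along the fingers, x is the direction in which the jaws open and shut, and the axes are right-handed (so a half turn about z gives the same grasp; the last joint's range is limited). The gripper opens to 85 mm and grips with 20 to 120 N. Pads are 22 mm wide; open, the fingers measure 114 mm over their backs; the gripper's body (76 mm by 85 mm) begins 54 mm behind the grasp point. The pads swing forward as they close: fully open they stand 13 mm farther back than shut.
Start: joints at [-0.029, 0.469, -0.049, 1.532, 0.024, 1.141, -0.082], TCP at [0.675, 0, 0.217] pointing down, gripper open.
Joint ranges: [-2.59, 2.59], [-0.33, 1.99], [-1.39, 1.29], [0.1, 2.45], [-1.04, 4.18], [0.21, 1.99], [-2.66, 2.66]. Speed limits (rad/s): [2.57, 2.57, 3.14, 3.14, 3.14, 3.14, 3.14].

### API

Orientations are given as [roll, pitch, yaw] about the fixed x, y, z axes, in that order (R = Rz(yaw) Ry(pitch) Rx(roll)).
In Python, from plant import robot gives the robot as it stands. Calls block until the motion is done:
- robot.goto(position, orientation): joint-space move of the TCP to a pose.
- robot.move_straight(position, vel=0.15, attitude=None, contact_N=None): straight line of the TCP; attitude=None keeps the orientation; vel is the mean speed in m/s. With contact_N (N) it stops when the force on the tool has changed by that much, and returns True; else False.
- robot.move_joints(angles): joint-space move.
- robot.grip(opening, strength=None): opening from 0.0 (shut) to 1.0 (fully open); strength is the grip in N (None keeps the last); returns when the fingers have stopped.
- robot.sleep(seconds).
- robot.inverse_kinematics(position, orientation): joint angles nearest the present ones, or None.
- robot.sense(): the state.
- robot.grab_frame(name): name is "scene" or "side" or "wrist"; returns a dict with "image" (420x560x3 uint8, red, green, blue), "range_z" (420x560 float32, m along the optical axis (not along the pixel's ray), 0 where there is no reading), "fx", "fy", "cx", "cy" (pixels), "R" (3x3) and "t" (3): a world point X has camera coordinates R X + t. Camera axes: x right, y down, z forward; pixel columns grow to the right and rows downward; lengths in m; the calibration is good to about 2 mm. The wrist camera is an equidistant fisheye: a pixel r from the principal point sees the ray r / f radians off the axis. A picture is of the moment at which its call begins.
A pose or a line that the arm cannot do raises robot.IKError and nothing moves.
- robot.close_job(): hands the job in, once; it reports no verdict.
The state is a dict: "t": time; "joint_pos": joint angles; "joint_velocities": joint speeds; "effort": joint torques, N m; "tcp_pos": TCP position; "tcp_rot": TCP orientation; "wrist_force": force on the tool from outside, world axes, zero at the start; "torque": the same for the moment, N m; "opening": opening from 0.0 (shut) to 1.0 (fully open).
Only numpy, scipy, OpenCV 4.12 (cv2) and the standard library are available. Lean on these libraries where they do the work, as an engineer would, in place of code of your own. Each camera call takes 0.05 s, during which the arm holds its last target.

### The job

One of the three spring tongues on the gel-casting stand has gone soft. With closed fingertips press each tongue straight down on its blue mark with about 6 N for a second, in order from the robot's left to its right, to feel which one gives clearly more than the others; never push a tongue harder than 12 N. Then set the brass weight gently down, centred on the blue mark of the soft tongue, and leave it standing there, with the other things on the bench left alone.

Things in the scene. Friction and masses are not known exactly. Their poses are not given: they have to be found in the camera images.
- stand: gel-casting stand, fixed: white base 190 x 240 x 12 mm, origin under its centre. Along its -x edge (robot side) a grey clamp bar, x -95 to -63 mm, 85 mm high plus 3 mm screw heads. From it three like steel spring tongues stick out along +x at y = +72, 0, -72 mm, at rest level, upper faces 75 mm over the table, free beneath. Turned at most 20 degrees
- tongue_left: spring tongue farthest to the robot's left (+y): leaf 36 mm wide, 3 mm thick, 148 mm long along its +x; origin at its root, upper face, in the clamp bar, 75 mm before the mark. Pushed down it turns about the root and springs back. At the mark a sound one yields about 0.2-0.45 mm/N, the soft one 0.75-1.3 (least if a flat tip bears on its root-side edge); which is soft varies
- mark_left (a point): middle of the blue band (16 mm along the tongue, full width) across the upper face at mid-span of the tongue farthest to the robot's left (+y); x points along the tongue towards its free end, z up out of the face; it moves and tilts with the tongue
- tongue_middle: spring tongue in the middle: leaf 36 mm wide, 3 mm thick, 148 mm long along its +x; origin at its root, upper face, in the clamp bar, 75 mm before the mark. Pushed down it turns about the root and springs back. At the mark a sound one yields about 0.2-0.45 mm/N, the soft one 0.75-1.3 (least if a flat tip bears on its root-side edge); which is soft varies
- mark_middle (a point): middle of the blue band (16 mm along the tongue, full width) across the upper face at mid-span of the tongue in the middle; x points along the tongue towards its free end, z up out of the face; it moves and tilts with the tongue
- tongue_right: spring tongue farthest to the robot's right (-y): leaf 36 mm wide, 3 mm thick, 148 mm long along its +x; origin at its root, upper face, in the clamp bar, 75 mm before the mark. Pushed down it turns about the root and springs back. At the mark a sound one yields about 0.2-0.45 mm/N, the soft one 0.75-1.3 (least if a flat tip bears on its root-side edge); which is soft varies
- mark_right (a point): middle of the blue band (16 mm along the tongue, full width) across the upper face at mid-span of the tongue farthest to the robot's right (-y); x points along the tongue towards its free end, z up out of the face; it moves and tilts with the tongue
- weight_mid (a point): centre (half-way up) of the brass marker weight: plain upright cylinder 36 mm across, 50 mm tall, about 0.43 kg, loose on the table to the left of the stand
- tip_rack: blue tip rack with yellow tips, 85 x 115 x 59 mm; bystander, to be left alone; origin at the centre of its underside
- clear_tub: clear open tub, 90 x 120 x 45 mm; bystander, to be left alone; origin at the centre of its underside
- white_tray: white tray with blue floor, 110 x 140 x 30 mm; bystander, to be left alone; origin at the centre of its underside
- jar: amber jar with white cap, 40 mm across, 60 mm tall; bystander, to be left alone; origin at the centre of its underside
- slide_box: orange slide box, 100 x 40 x 30 mm; bystander, to be left alone; origin at the centre of its underside
- pipette: hand pipette lying along its x, 250 mm long, 22 mm high, 34 mm wide; bystander, to be left alone; origin at the centre of its underside
Mind the look-alikes: they are no part of the job. What is meant by the part that bears weight_mid is not green, pink or red, and is the smaller of those in its own colour.

How it is judged:
On the way, in this order (a step that is already met when the one before it is completed fails the run):
1. the left tongue is pressed by the fingers on its blue mark (grasp point within 20 mm of it in plan) with 4.5 to 8 N for 0.4 s (contact force between the fingers and tongue_left between 4.5 and 8 N and horizontal distance between the grasp point and mark_left below 0.02 m), for 0.4 s.
2. the middle tongue is pressed by the fingers on its blue mark (grasp point within 20 mm of it in plan) with 4.5 to 8 N for 0.4 s (contact force between the fingers and tongue_middle between 4.5 and 8 N and horizontal distance between the grasp point and mark_middle below 0.02 m), for 0.4 s.
3. the right tongue is pressed by the fingers on its blue mark (grasp point within 20 mm of it in plan) with 4.5 to 8 N for 0.4 s (contact force between the fingers and tongue_right between 4.5 and 8 N and horizontal distance between the grasp point and mark_right below 0.02 m), for 0.4 s.
At the end, for the whole second after the job is handed in: The brass weight stands still and released on the blue mark of the soft tongue: its centre within 15 mm of the mark in plan, its foot on the face, and the tongue sags under it by 0.043 to 0.11 rad (3 to 8 mm at the mark), which a sound tongue does not (((horizontal distance between weight_mid and mark_left below 0.015 m and z of weight_mid in the frame of mark_left between 0.021 and 0.029 m and angle between mark_left's own z axis and vertical between 0.043 and 0.11 rad) or (horizontal distance between weight_mid and mark_middle below 0.015 m and z of weight_mid in the frame of mark_middle between 0.021 and 0.029 m and angle between mark_middle's own z axis and vertical between 0.043 and 0.11 rad) or (horizontal distance between weight_mid and mark_right below 0.015 m and z of weight_mid in the frame of mark_right between 0.021 and 0.029 m and angle between mark_right's own z axis and vertical between 0.043 and 0.11 rad)) and angle between weight_mid's own z axis and vertical below 0.15 rad and linear speed of weight below 0.01 m/s); the robot touches nothing.
It fails at once if a tongue is pushed by the robot with more than 12 N (contact force between the arm and tongue_left above 12 N or contact force between the arm and tongue_middle above 12 N or contact force between the arm and tongue_right above 12 N).
It fails at once if a tongue is struck or pushed by the weight with more than 15 N (contact force between weight and tongue_left above 15 N or contact force between weight and tongue_middle above 15 N or contact force between weight and tongue_right above 15 N).
It fails at once if a tongue is overbent, more than 0.2 rad (15 mm at the mark) (angle between any of mark_left, mark_middle, mark_right's own z axis and vertical above 0.2 rad).
It fails at once if a bystander (tip rack, tub, tray, jar, slide box, pipette) is moved more than 25 mm (distance of any of tip_rack, clear_tub, white_tray, jar, slide_box, pipette from where it was at the start of the episode above 0.025 m).
It also fails if it takes over 70 s, if anything falls off the work surface, if the arm or the gripper's body presses on something with over 40 N, if the wrist force passes 120 N, or if a joint passes its speed limit or range.

## Working session

There is one attempt and no reset: what is moved stays moved. The work goes in short steps, each a Python script; the robot and the scene stay as the last script left them, time stands still between calls to the robot, and variables do not carry over. Pictures are saved under pics/ and viewed, and the job is handed in when it is done.

```bash
mkdir -p pics; ls; cat > h.py <<'E'
import numpy as np, cv2
from plant import robot
def shot(cam,name):
    f=robot.grab_frame(cam); cv2.imwrite(f'pics/{name}.png',f['image'][:,:,::-1]); np.savez(f'pics/{name}.npz',**f); return f
def px(f,u,v,z=None,d=None):
    # world point of pixel using depth or plane height z
    r=np.array([(u-f['cx'])/f['fx'],(v-f['cy'])/f['fy'],1.0]); R=f['R'];t=f['t']
    C=-R.T@t; w=R.T@r
    if z is not None: return C+w*(z-C[2])/w[2]
    d=d or f['range_z'][int(round(v)),int(round(u))]; return C+w*d
E
python3 - <<'E'
from h import *
for c in ['scene','side','wrist']: f=shot(c,c+'0'); print(c,f['fx'],f['cx'],f['cy'],-f['R'].T@f['t'])
s=robot.sense(); print(s, robot.nose_length)
E
```

```text
pics
scene 438.3639475362838 276.0798416272286 207.08396725723122 [1.23000847 0.61456989 0.67909844]
side 489.6364141811898 284.89042983671055 201.22079582556762 [0.03048659 1.05039398 1.00472992]
wrist 325.19226210127806 280.0543169077747 214.87380546777953 [0.67522426 0.07446338 0.37332225]
{'t': 0.15, 'joint_pos': array([-0.02892448,  0.46926863, -0.04860935,  1.53340387,  0.02411155,
        1.14098072, -0.08227141]), 'joint_velocities': array([-0.00084871, -0.00093189, -0.00059011, -0.0033911 , -0.00036609,
        0.00065225,  0.00062374]), 'effort': array([ 3.33697863e-04, -5.10767841e+01, -4.67274967e-02, -2.37979531e+01,
        1.07760131e-02,  5.44104041e-03, -2.80327527e-05]), 'tcp_pos': array([6.74545000e-01, 4.01813992e-05, 2.15800781e-01]), 'tcp_rot': array([3.14154406e+00, 1.47386057e-03, 9.59677024e-05]), 'wrist_force': array([ 0.05563756, -0.2572755 , -0.40829686]), 'torque': array([ 0.00591639,  0.01853973, -0.03599185]), 'opening': 1.0040221085810521} 0.011
```

View pics/scene0.png

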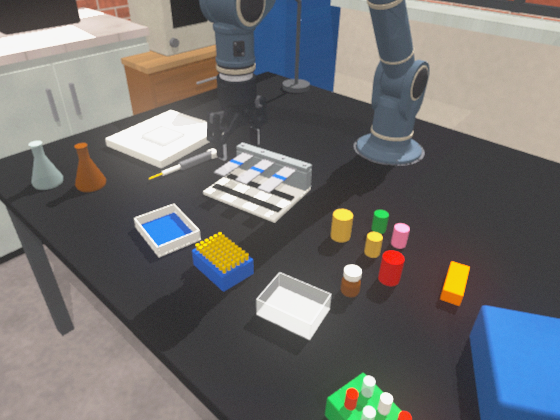

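View pics/side0.png

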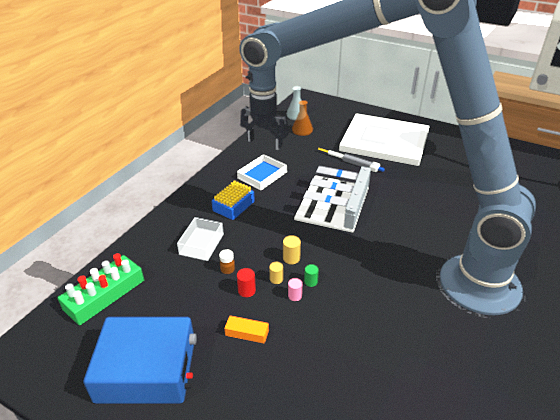

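View pics/wrist0.png

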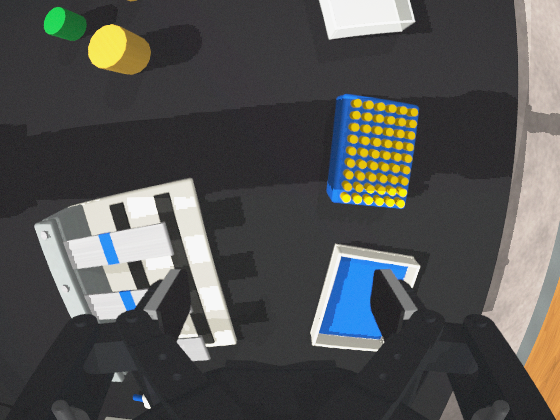

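```bash
python3 - <<'E'
import cv2
a=cv2.imread('pics/scene0.png'); 
cv2.imwrite('pics/c1.png',cv2.resize(a[140:225,195:325],None,fx=6,fy=6,interpolation=cv2.INTER_CUBIC))
cv2.imwrite('pics/c2.png',cv2.resize(a[200:300,320:420],None,fx=6,fy=6,interpolation=cv2.INTER_CUBIC))
b=cv2.imread('pics/side0.png'); 
cv2.imwrite('pics/c3.png',cv2.resize(b[155:235,285:390],None,fx=7,fy=7,interpolation=cv2.INTER_CUBIC))
cv2.imwrite('pics/c4.png',cv2.resize(b[225:305,215:325],None,fx=7,fy=7,interpolation=cv2.INTER_CUBIC))
E
```

```text
(no output)
```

View pics/c1.png

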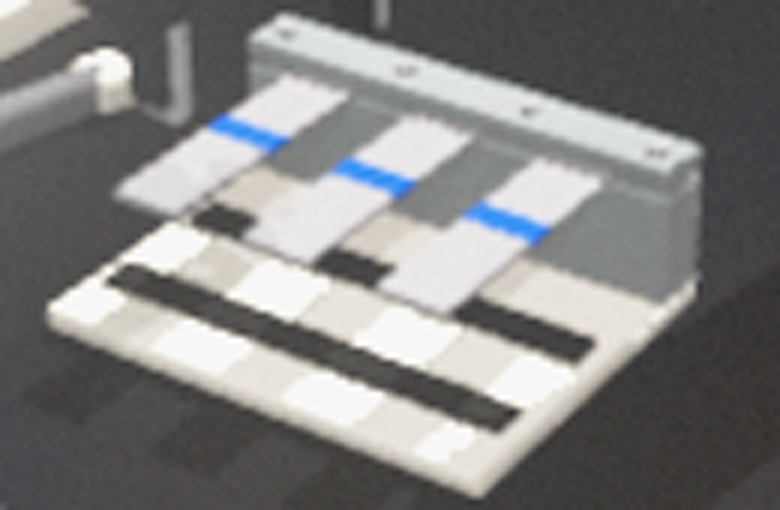

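View pics/c2.png

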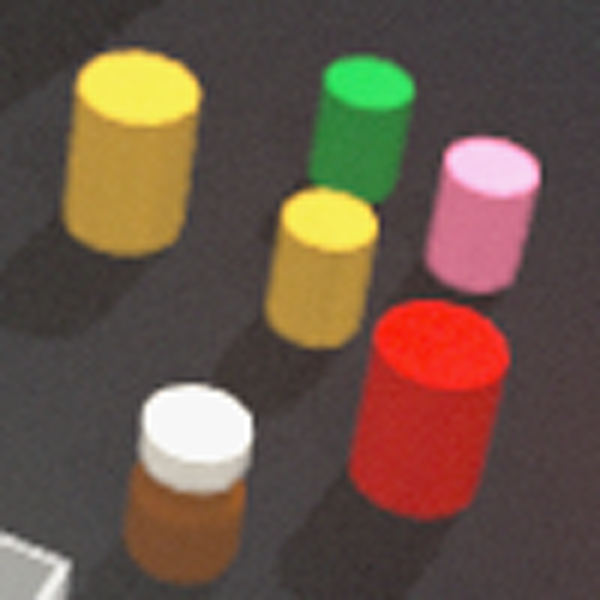

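View pics/c3.png

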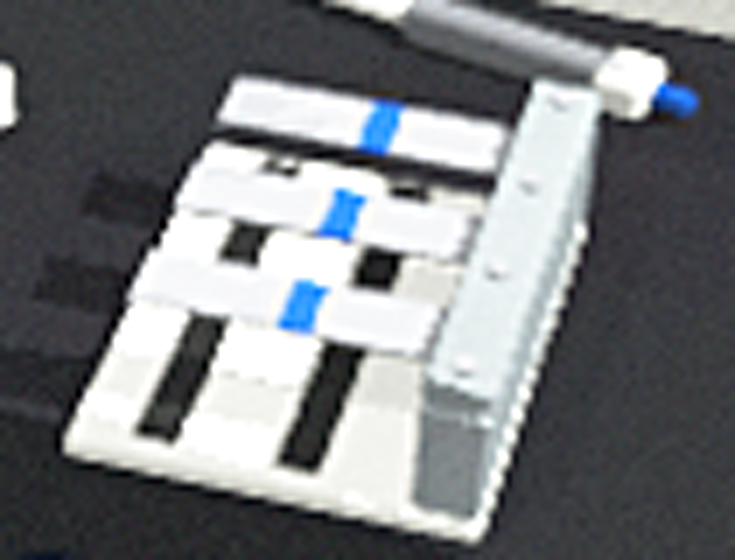

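View pics/c4.png

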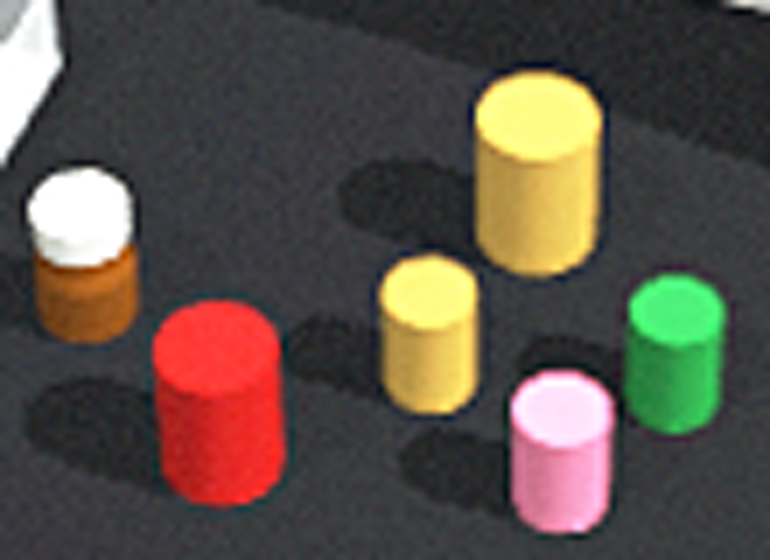

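```bash
python3 - <<'E'
from h import *
S=dict(np.load('pics/scene0.npz'));D=dict(np.load('pics/side0.npz'))
def tri(a,b):
    A=[];B=[]
    for f,(u,v) in((S,a),(D,b)):
        r=np.array([(u-f['cx'])/f['fx'],(v-f['cy'])/f['fy'],1.]);r/=np.linalg.norm(r);w=f['R'].T@r;C=-f['R'].T@f['t']
        P=np.eye(3)-np.outer(w,w);A.append(P);B.append(P@C)
    return np.linalg.lstsq(sum(A),sum(B),rcond=None)[0]
for n,a,b,z in[('L',(279.5,176.9),(328.1,198.5),.075),('M',(257,169.5),(333.8,185.5),.075),('R',(236.1,162.1),(339.2,172.9),.075),('W',(374.5,236.3),(276.1,266.5),.05),
  ('big',(343.0,214.5),(291.7,241.3),.075),('green',(381.2,213.7),(311.2,269),.05),('pink',(401.8,227.5),(295,283),.05),('red',(393.5,257.5),(246,274.5),.07),('jar',(352.7,272),(226.3,256),.06)]:
    print(n,px(S,*a,z=z).round(4),px(D,*b,z=z).round(4),tri(a,b).round(4),'depth',px(S,*a).round(4),px(D,*b).round(4))
E
```

```text
L [ 0.4828 -0.0547  0.075 ] [ 0.4828 -0.0553  0.075 ] [ 0.4827 -0.0549  0.0751] depth [ 0.4839 -0.0537  0.0759] [ 0.4849 -0.0604  0.0707]
M [ 0.4967 -0.1253  0.075 ] [ 0.4949 -0.1252  0.075 ] [ 0.4955 -0.1266  0.0739] depth [ 0.5007 -0.1213  0.0783] [ 0.4956 -0.127   0.0736]
R [ 0.5084 -0.1965  0.075 ] [ 0.5079 -0.1976  0.075 ] [ 0.5078 -0.1973  0.0748] depth [ 0.5065 -0.1985  0.0735] [ 0.5081 -0.1982  0.0745]
W [0.4944 0.2523 0.05  ] [0.4938 0.2519 0.05  ] [0.4939 0.2519 0.0497] depth [0.4949 0.2525 0.0504] [0.4942 0.2513 0.0493]
big [0.5049 0.1682 0.075 ] [0.491  0.1682 0.075 ] [0.4948 0.1616 0.067 ] depth [1.23   0.6146 0.6791] [0.4967 0.1573 0.0635]
green [0.4067 0.2158 0.05  ] [0.4069 0.2151 0.05  ] [0.4067 0.2157 0.0503] depth [0.4062 0.2156 0.0497] [0.4077 0.2133 0.048 ]
pink [0.4211 0.281  0.05  ] [0.4218 0.2798 0.05  ] [0.4215 0.2808 0.0506] depth [0.4235 0.282  0.0519] [0.4242 0.2751 0.0441]
red [0.551  0.3312 0.07  ] [0.5385 0.3307 0.07  ] [0.5422 0.3266 0.0629] depth [0.5472 0.3296 0.0667] [0.5438 0.3231 0.0602]
jar [0.6368 0.2891 0.06  ] [0.6275 0.2907 0.06  ] [0.6312 0.286  0.0541] depth [0.6371 0.2892 0.0603] [0.6276 0.2905 0.0597]
```

```bash
cat >> h.py <<'E'
PI=np.pi
YAW=np.deg2rad(10.1)-PI/2
M={'L':(.4827,-.0549),'M':(.4956,-.1257),'R':(.5080,-.1971)}
def fz(n=5):
    a=[]
    for _ in range(n): a.append(robot.sense()['wrist_force']); robot.sleep(.02)
    return np.mean(a,0)
def press(k,first=False):
    x,y=M[k]; n=robot.nose_length
    if first: robot.goto([x,y,.075+n+.04],[PI,0,YAW])
    else:
        robot.move_straight([x,y,.075+n+.03],vel=.15,attitude=[PI,0,YAW])
    robot.move_straight([x,y,.075+n+.006],vel=.08)
    robot.sleep(.3); b=fz(); s=robot.sense(); print(k,'base',b.round(2),s['tcp_pos'].round(4),s['tcp_rot'].round(3),'t',s['t'])
    c=robot.move_straight([x,y,.075+n-.008],vel=.008,contact_N=1.5)
    p=robot.sense()['tcp_pos']; z=p[2]; print('contact',c,p.round(4))
    if not c: return
    zc=z; log=[]
    for i in range(40):
        f=(fz(3)-b)[2]; zz=robot.sense()['tcp_pos'][2]; log.append((round((zz-n)*1e3,2),round(f,2)))
        if f>5.7: break
        step=min(.0004,.0004) if f<4.5 else .0002
        if len(log)>2:  # estimate compliance mm/N -> aim gently
            dz=log[0][0]-log[-1][0]; df=log[-1][1]-log[0][1]
            if df>.8: step=float(np.clip(dz/df*1e-3*(6.1-f)*.6,.0001,.002))
        z-=step; robot.move_straight([x,y,z],vel=.01)
    print(log)
    for i in range(4): robot.sleep(.22); print((fz(2)-b).round(2),end=' ')
    s=robot.sense(); print('\n',s['tcp_pos'].round(4),'t',s['t'])
    robot.move_straight([x,y,.075+n+.03],vel=.1)
E
python3 - <<'E'
from h import *
robot.grip(0.0,40); print(robot.sense()['opening'],robot.sense()['t'])
press('L',True)
E
```

```text
-0.0006027647190449516 0.9167
L base [-0.09  0.2  -0.23] [ 0.4829 -0.0549  0.0923] [-3.141 -0.    -1.394] t 2.975
contact False [ 0.4827 -0.0549  0.078 ]
```

```bash
python3 - <<'E'
from h import *
s=robot.sense();print(s['wrist_force'],s['tcp_pos'],s['t'])
shot('side','s1');f=shot('scene','s2')
a=cv2.imread('pics/s1.png');cv2.imwrite('pics/s1c.png',cv2.resize(a[120:240,270:400],None,fx=6,fy=6,interpolation=cv2.INTER_CUBIC)[:600])
a=cv2.imread('pics/s2.png');cv2.imwrite('pics/s2c.png',cv2.resize(a[120:220,195:325],None,fx=6,fy=6,interpolation=cv2.INTER_CUBIC))
E
```

```text
[ 0.68118642  0.00135279 -0.3277657 ] [ 0.48271705 -0.05490449  0.07803714] 4.875
```

View pics/s1c.png

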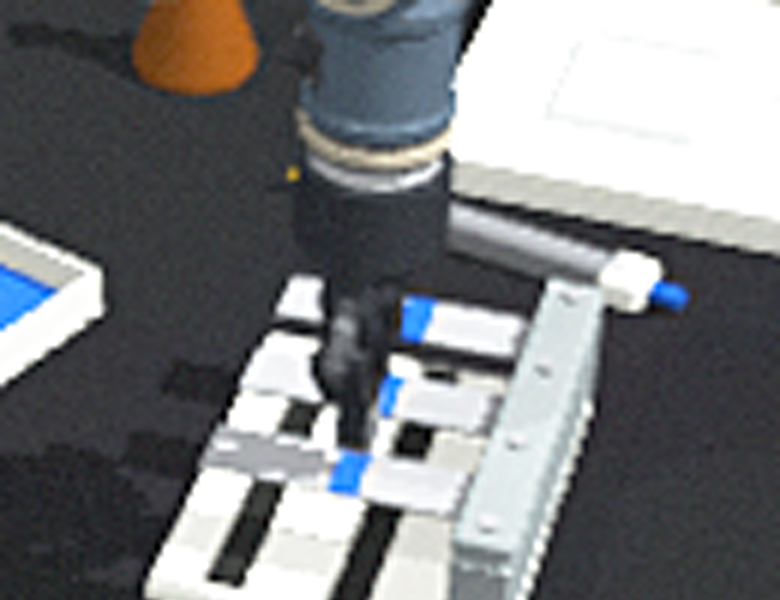

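View pics/s2c.png

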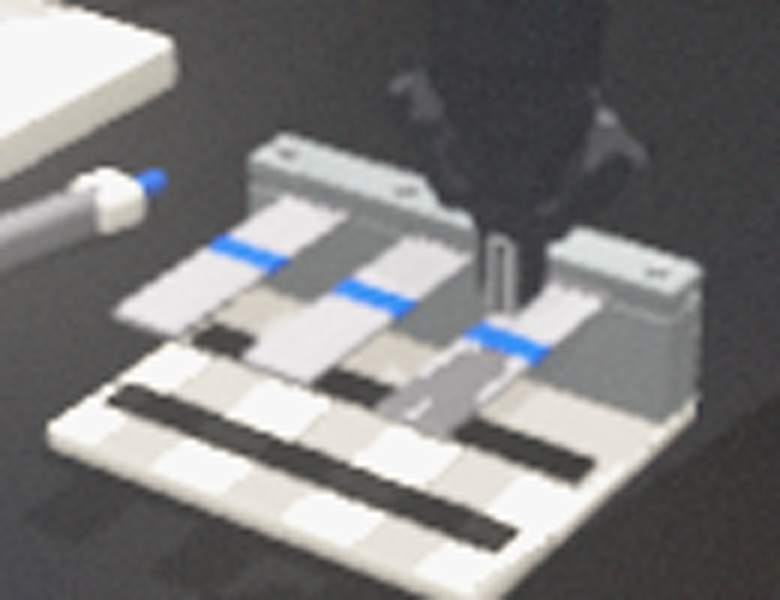

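```bash
cat >> h.py <<'E'
S=dict(np.load('pics/scene0.npz'));D=dict(np.load('pics/side0.npz'))
def tri(a,b):
    A=[];B=[]
    for f,(u,v) in((S,a),(D,b)):
        r=np.array([(u-f['cx'])/f['fx'],(v-f['cy'])/f['fy'],1.]);r/=np.linalg.norm(r);w=f['R'].T@r;C=-f['R'].T@f['t']
        P=np.eye(3)-np.outer(w,w);A.append(P);B.append(P@C)
    return np.linalg.lstsq(sum(A),sum(B),rcond=None)[0]
E
python3 - <<'E'
from h import *
print(tri((278.7,171.2),(328.6,194.4)))
E
```

```text
[ 0.48270877 -0.05746259  0.09050285]
```

```bash
python3 - <<'E'
from h import *
f=dict(np.load('pics/s2.npz'))
for v in range(160,182): print(v,[tuple((px(f,u,v)*1e3).round().astype(int)) for u in (275,278,281)])
a=cv2.imread('pics/s2.png');cv2.imwrite('pics/s2d.png',cv2.resize(a[145:195,255:310],None,fx=12,fy=12,interpolation=cv2.INTER_NEAREST))
E
```

```text
160 [(np.int64(490), np.int64(-65), np.int64(125)), (np.int64(493), np.int64(-52), np.int64(131)), (np.int64(489), np.int64(-45), np.int64(132))]
161 [(np.int64(491), np.int64(-64), np.int64(123)), (np.int64(489), np.int64(-55), np.int64(126)), (np.int64(489), np.int64(-45), np.int64(129))]
162 [(np.int64(490), np.int64(-65), np.int64(119)), (np.int64(491), np.int64(-54), np.int64(124)), (np.int64(487), np.int64(-47), np.int64(125))]
163 [(np.int64(489), np.int64(-66), np.int64(115)), (np.int64(495), np.int64(-50), np.int64(124)), (np.int64(485), np.int64(-48), np.int64(121))]
164 [(np.int64(492), np.int64(-63), np.int64(115)), (np.int64(491), np.int64(-54), np.int64(118)), (np.int64(490), np.int64(-44), np.int64(121))]
165 [(np.int64(486), np.int64(-68), np.int64(107)), (np.int64(493), np.int64(-52), np.int64(117)), (np.int64(484), np.int64(-49), np.int64(114))]
166 [(np.int64(489), np.int64(-66), np.int64(106)), (np.int64(493), np.int64(-51), np.int64(114)), (np.int64(487), np.int64(-46), np.int64(114))]
167 [(np.int64(493), np.int64(-62), np.int64(106)), (np.int64(494), np.int64(-
[... 1382 characters left out ...]
(493), np.int64(-62), np.int64(76)), (np.int64(488), np.int64(-55), np.int64(77)), (np.int64(481), np.int64(-50), np.int64(76))]
178 [(np.int64(497), np.int64(-58), np.int64(76)), (np.int64(492), np.int64(-52), np.int64(77)), (np.int64(486), np.int64(-46), np.int64(77))]
179 [(np.int64(500), np.int64(-55), np.int64(76)), (np.int64(495), np.int64(-49), np.int64(76)), (np.int64(491), np.int64(-42), np.int64(78))]
180 [(np.int64(504), np.int64(-51), np.int64(76)), (np.int64(496), np.int64(-48), np.int64(74)), (np.int64(490), np.int64(-42), np.int64(74))]
181 [(np.int64(505), np.int64(-50), np.int64(74)), (np.int64(502), np.int64(-42), np.int64(76)), (np.int64(498), np.int64(-36), np.int64(77))]
```

View pics/s2d.png

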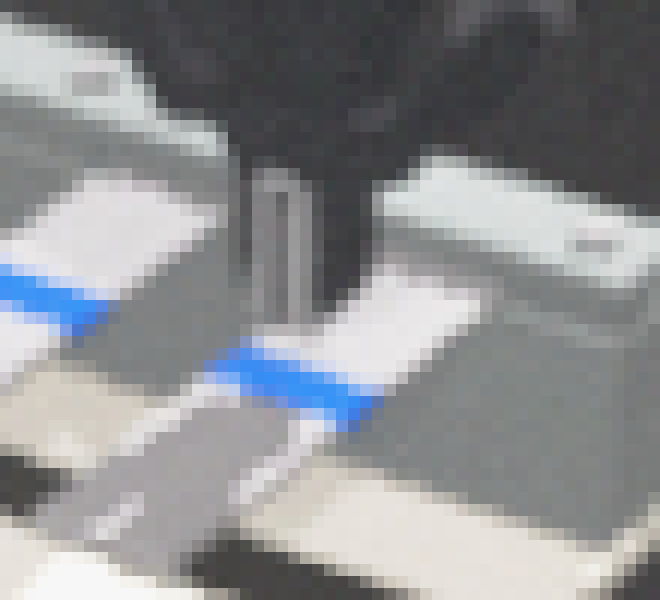

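```bash
python3 - <<'E'
from h import *
x,y=M['L']
b=fz();print(b.round(2))
c=robot.move_straight([x,y,.055],vel=.008,contact_N=1.5)
s=robot.sense();print(c,s['tcp_pos'].round(4),(fz()-b).round(2),s['t'])
E
```

```text
[-0.11 -0.03 -0.12]
True [ 0.4827 -0.0549  0.0596] [0.4  0.39 2.76] 7.0833
```

```bash
cat >> h.py <<'E'
def press2(k,b,z):
    x,y=M[k]; log=[]
    for i in range(40):
        f=(fz(3)-b)[2]; zz=robot.sense()['tcp_pos'][2]; log.append((round(zz*1e3,2),round(f,2)))
        if f>5.6: break
        step=.0003 if f<4.5 else .0002
        if len(log)>2:
            dz=log[0][0]-log[-1][0]; df=log[-1][1]-log[0][1]
            if df>.8: step=float(np.clip(dz/df*1e-3*(6.1-f)*.7,.0001,.0015))
        z-=step; robot.move_straight([x,y,z],vel=.01)
    print(log)
    for i in range(5): robot.sleep(.18); print((fz(2)-b).round(2),end=' ')
    s=robot.sense(); print('\n',s['tcp_pos'].round(4),'t',s['t'])
E
python3 - <<'E'
from h import *
press2('L',np.array([-.11,-.03,-.12]),.0596)
shot('side','pL')
robot.move_straight([*M['L'],.09],vel=.1)
E
```

```text
[(np.float64(59.52), np.float64(2.33)), (np.float64(59.36), np.float64(3.75)), (np.float64(59.06), np.float64(4.61)), (np.float64(58.85), np.float64(5.5)), (np.float64(58.79), np.float64(5.42)), (np.float64(58.71), np.float64(5.89))]
[-1.62  0.34  5.89] [-0.91 -0.41  5.91] [-0.47 -0.09  5.76] [-1.08  0.23  5.75] [-0.37 -0.35  5.95] 
 [ 0.4827 -0.0549  0.0587] t 9.8
```

```bash
cat >> h.py <<'E'
def full(k):
    x,y=M[k]
    robot.move_straight([x,y,.09],vel=.12); robot.move_straight([x,y,.067],vel=.06); robot.sleep(.2); b=fz()
    c=robot.move_straight([x,y,.050],vel=.006,contact_N=1.5); s=robot.sense(); print(k,c,b.round(2),s['tcp_pos'].round(4))
    if c: press2(k,b,s['tcp_pos'][2]); shot('side','p'+k); robot.move_straight([x,y,.09],vel=.1)
E
python3 - <<'E'
from h import *
full('M')
E
```

```text
M True [ 0.25 -0.08 -0.42] [ 0.4956 -0.1257  0.0588]
[(np.float64(58.83), np.float64(2.16)), (np.float64(58.53), np.float64(2.89)), (np.float64(58.27), np.float64(2.66)), (np.float64(57.93), np.float64(3.04)), (np.float64(56.47), np.float64(4.66)), (np.float64(55.58), np.float64(6.11))]
[-1.65  0.63  5.84] [-1.05 -0.44  5.99] [-1.58 -0.43  6.07] [-1.56 -0.    5.81] [-1.9   0.29  5.51] 
 [ 0.4955 -0.1257  0.0556] t 16.0333
```

```bash
python3 - <<'E'
from h import *
full('R')
s=robot.sense();print(s['t'],s['joint_pos'].round(2))
shot('scene','s3');shot('side','s4')
E
```

```text
R True [-0.21  0.03 -0.15] [ 0.508  -0.1971  0.0595]
[(np.float64(59.53), np.float64(2.22)), (np.float64(59.29), np.float64(3.25)), (np.float64(58.98), np.float64(3.99)), (np.float64(58.6), np.float64(5.88))]
[-0.53  0.05  5.63] [-0.35  0.11  5.45] [-0.08  0.19  5.4 ] [-1.04  0.37  5.38] [-1.1   0.45  5.38] 
 [ 0.508  -0.1971  0.0586] t 21.5833
22.1 [ 0.1   0.41  0.25  1.98 -0.14  0.77 -0.97]
```

```bash
python3 - <<'E'
from h import *
robot.move_straight([*M['R'],.2],vel=.2)
robot.grip(0.68,40)
W=(.4940,.2520)
robot.goto([*W,.13],[PI,0,np.deg2rad(-50)])
s=robot.sense();print(s['tcp_pos'].round(4),s['tcp_rot'].round(3),s['opening'],s['t'])
print(robot.inverse_kinematics([*W,-.004],[PI,0,np.deg2rad(-50)]))
for c in('scene','side'):
    shot(c,'w'+c)
a=cv2.imread('pics/wscene.png');cv2.imwrite('pics/wa.png',cv2.resize(a[150:290,310:430],None,fx=4,fy=4,interpolation=cv2.INTER_CUBIC))
a=cv2.imread('pics/wside.png');cv2.imwrite('pics/wb.png',cv2.resize(a[180:310,215:335],None,fx=4.5,fy=4.5,interpolation=cv2.INTER_CUBIC))
E
```

```text
[0.495  0.2502 0.1302] [-3.141e+00 -1.000e-03 -8.760e-01] 0.6829246397542525 25.15
[-0.53626114  0.56332058 -0.01498554  1.99440314  0.01451414  0.58396808
 -1.43370525]
```

View pics/wa.png

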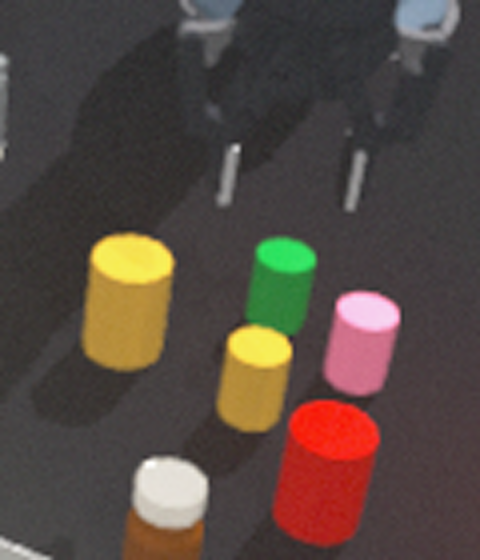

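View pics/wb.png

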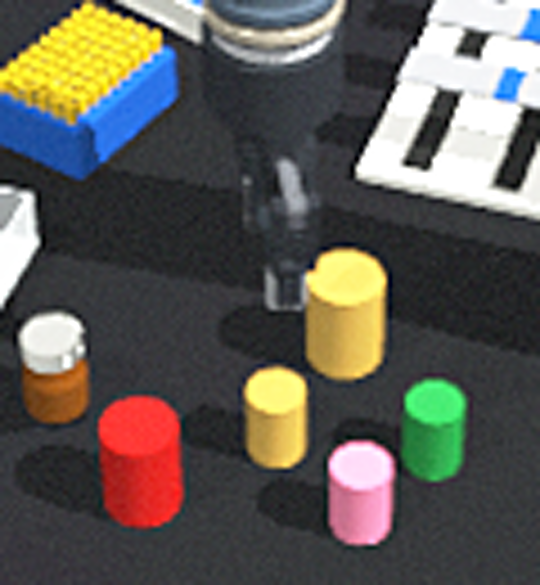

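```bash
python3 - <<'E'
from h import *
for z in (.14,.15,.16): print(z,px(S,381.9,201.4,z=z).round(4),px(D,278.3,247.8,z=z).round(4))
f=dict(np.load('pics/wscene.npz'))
for u,v in((366,199),(366,196),(398,199),(398,196)): print(px(f,u,v).round(4))
E
```

```text
0.14 [0.4832 0.2492 0.14  ] [0.4774 0.2674 0.14  ]
0.15 [0.4971 0.256  0.15  ] [0.4722 0.2765 0.15  ]
0.16 [0.511  0.2628 0.16  ] [0.467  0.2855 0.16  ]
[0.5256 0.2328 0.1592]
[0.5249 0.2313 0.1659]
[0.4814 0.2838 0.1616]
[0.4809 0.2822 0.1683]
```

```bash
python3 - <<'E'
from h import *
W=(.4940,.2520)
c=robot.move_straight([*W,.05],vel=.12); 
c=robot.move_straight([*W,-.004],vel=.06,contact_N=5); s=robot.sense();print(c,s['tcp_pos'].round(4),s['t'])
shot('side','g0')
if not c:
    robot.grip(0.0,40); s=robot.sense();print(s['opening'],s['tcp_pos'].round(4),s['wrist_force'].round(2))
    shot('side','g1');shot('scene','g2')
a=cv2.imread('pics/g1.png');cv2.imwrite('pics/ga.png',cv2.resize(a[180:310,215:335],None,fx=4.5,fy=4.5,interpolation=cv2.INTER_CUBIC))
E
```

```text
False [ 0.4943  0.2522 -0.0037] 27.1167
0.41000808012151996 [ 0.4944  0.2521 -0.0034] [ 0.1  -0.62  4.66]
```

View pics/ga.png

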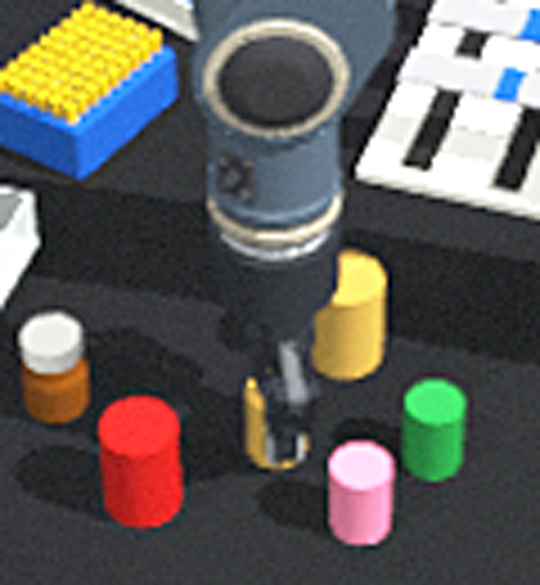

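```bash
python3 - <<'E'
from h import *
robot.move_straight([.494,.252,.2],vel=.12)
s=robot.sense();print(s['opening'],s['wrist_force'].round(2),s['t'])
robot.goto([*M['M'],.2],[PI,0,YAW])
robot.move_straight([*M['M'],.105],vel=.08)
robot.sleep(.3);s=robot.sense();print(s['tcp_pos'].round(4),s['tcp_rot'].round(3),s['opening'],fz().round(2),s['t'])
for c,n in(('scene','h1'),('side','h2')): shot(c,n)
a=cv2.imread('pics/h1.png');cv2.imwrite('pics/ha.png',cv2.resize(a[110:220,195:325],None,fx=5,fy=5,interpolation=cv2.INTER_CUBIC))
a=cv2.imread('pics/h2.png');cv2.imwrite('pics/hb.png',cv2.resize(a[120:240,270:400],None,fx=5,fy=5,interpolation=cv2.INTER_CUBIC))
E
```

```text
0.40776836262514066 [ 0.1   0.65 -3.49] 29.4417
[ 0.4957 -0.1257  0.1052] [-3.141 -0.    -1.394] 0.4060364395518785 [ 0.04 -0.05 -4.05] 32.4917
```

View pics/ha.png

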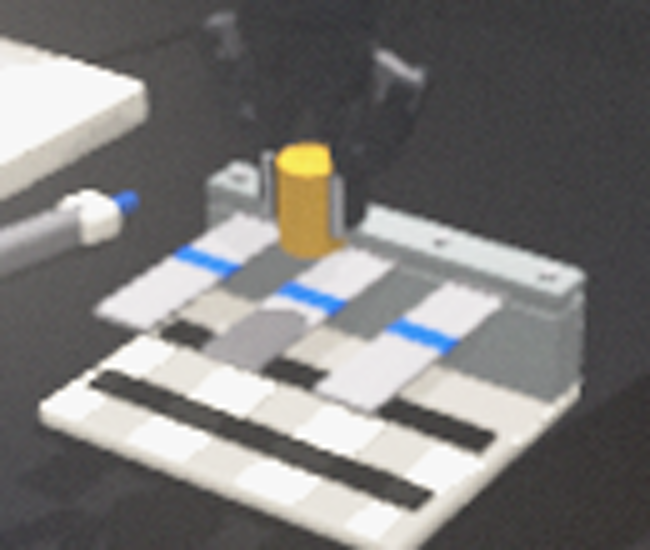

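View pics/hb.png

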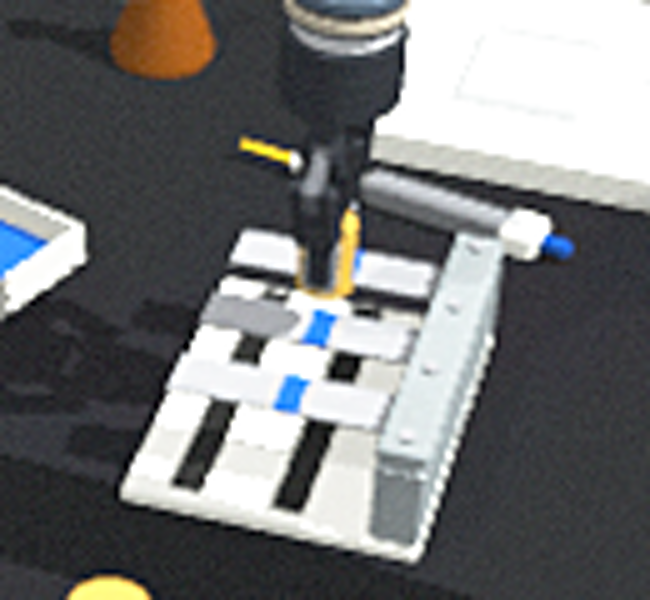

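```bash
python3 - <<'E'
from h import *
def pr(f,X):
    c=f['R']@np.array(X)+f['t']; return np.array([f['fx']*c[0]/c[2]+f['cx'],f['fy']*c[1]/c[2]+f['cy']])
for z in(.1085,.1585):
    print('scene',(pr(S,[.4957,-.1257,z])-[195,110])*5,'side',(pr(D,[.4957,-.1257,z])-[270,120])*5)
th=np.linspace(0,2*PI,60)
P=np.array([(pr(D,[.4957+.018*np.cos(t),-.1257+.018*np.sin(t),.1085])-[270,120])*5 for t in th]);print(P.min(0),P.max(0))
P=np.array([(pr(S,[.4957+.018*np.cos(t),-.1257+.018*np.sin(t),.1585])-[195,110])*5 for t in th]);print(P.min(0),P.max(0))
E
```

```text
scene [310.11894962 242.52853299] side [321.44750457 283.91659633]
scene [309.02587687 158.53844668] side [326.45272559 217.82646375]
[292.76845176 267.42607848] [350.14734955 300.6951469 ]
[274.7275858  143.26394553] [343.29869218 174.20674902]
```

```bash
python3 - <<'E'
from h import *
x,y=.4968,-.1256
robot.move_straight([x,y,.080],vel=.06); robot.sleep(.2); b=fz()
c=robot.move_straight([x,y,.060],vel=.006,contact_N=1.2); z=robot.sense()['tcp_pos'][2]; print('contact',c,round(z,4),b.round(2))
log=[]
for i in range(30):
    f=(fz(3)-b)[2]; log.append((round(z*1e3,2),round(f,2)))
    if f>3.7 or z<.0625: break
    z-=.0005; robot.move_straight([x,y,z],vel=.01)
print(log,robot.sense()['t'])
for c,n in(('scene','k1'),('side','k2')): shot(c,n)
a=cv2.imread('pics/k1.png');cv2.imwrite('pics/ka.png',cv2.resize(a[110:220,195:325],None,fx=5,fy=5,interpolation=cv2.INTER_CUBIC))
E
```

```text
contact True 0.07 [-0.04  0.21 -4.48]
[(np.float64(69.99), np.float64(1.97)), (np.float64(69.49), np.float64(3.51)), (np.float64(68.99), np.float64(3.71))] 35.95
```

View pics/ka.png

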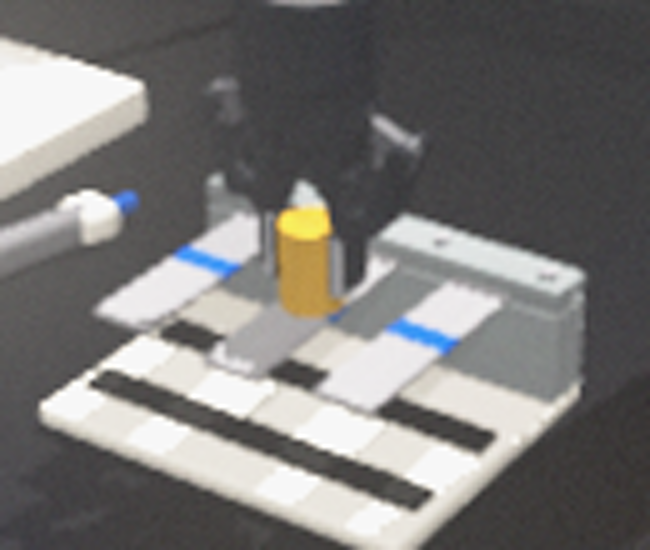

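```bash
python3 - <<'E'
from h import *
x,y=.4968,-.1256
robot.grip(0.62); robot.sleep(.5)
s=robot.sense();print(s['opening'],s['wrist_force'].round(2),s['t'])
for c,n in(('scene','m1'),('side','m2')): shot(c,n)
a=cv2.imread('pics/m1.png');b=cv2.imread('pics/m2.png');
cv2.imwrite('pics/ma.png',np.hstack([cv2.resize(a[120:220,215:305],None,fx=4.4,fy=4.4,interpolation=cv2.INTER_CUBIC),cv2.resize(b[130:230,290:380],None,fx=4.4,fy=4.4,interpolation=cv2.INTER_CUBIC)]))
E
```

```text
0.618167146046899 [ 0.7  -0.63  0.55] 36.8667
```

View pics/ma.png

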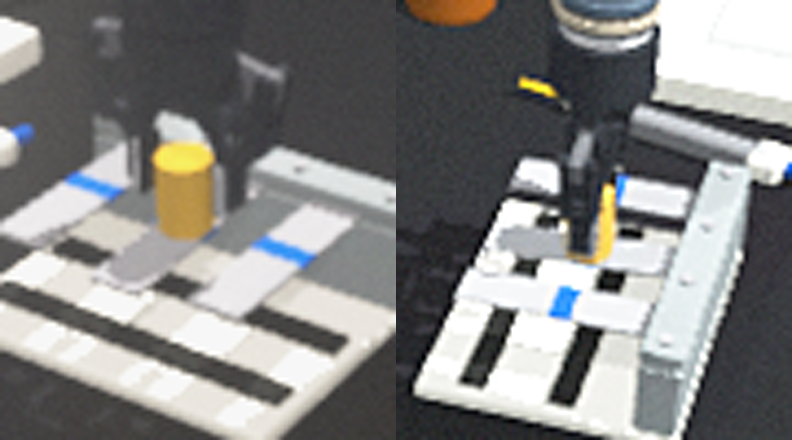

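The weight stands upright and is free of the jaws (scene crop at 185,190). I'll rise straight up and check.

```bash
python3 - <<'E'
from h import *
x,y=.4968,-.1256
robot.move_straight([x,y,.16],vel=.08); robot.move_straight([x,y,.25],vel=.15)
robot.goto([.60,.1,.3],[PI,0,YAW]); robot.sleep(.3)
s=robot.sense();print(s['wrist_force'].round(2),s['t'])
for c,n in(('scene','n1'),('side','n2')): shot(c,n)
a=cv2.imread('pics/n1.png');b=cv2.imread('pics/n2.png');
cv2.imwrite('pics/na.png',cv2.resize(a[130:220,205:305],None,fx=6,fy=6,interpolation=cv2.INTER_CUBIC))
cv2.imwrite('pics/nb.png',cv2.resize(b[135:225,285:385],None,fx=6,fy=6,interpolation=cv2.INTER_CUBIC))
E
```

```text
[ 0.32 -0.55 -0.51] 40.3
```

View pics/na.png

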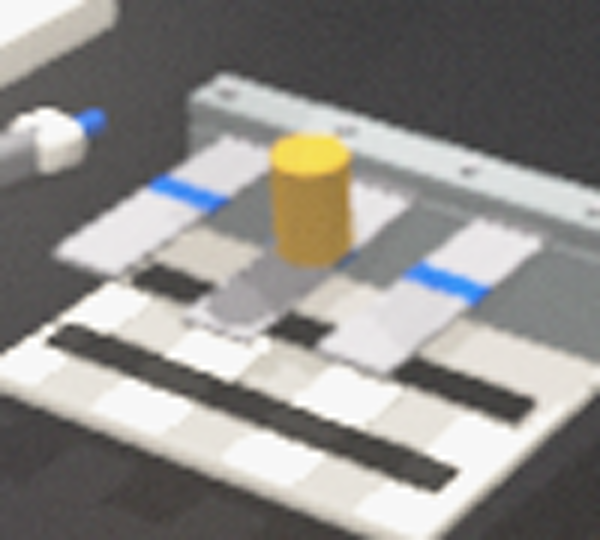

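View pics/nb.png

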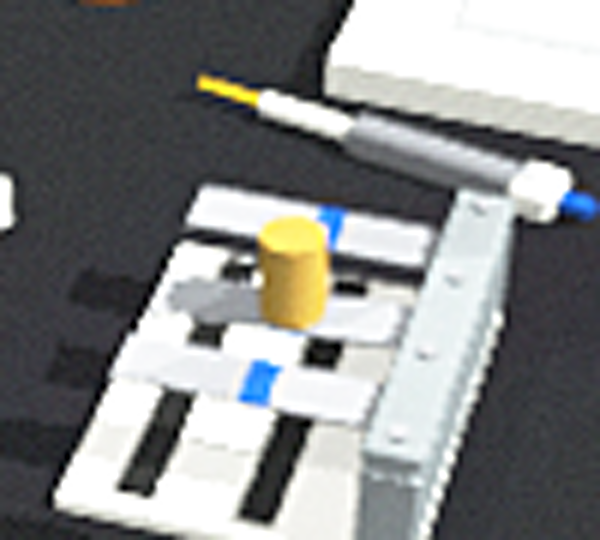

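View pics/n1.png

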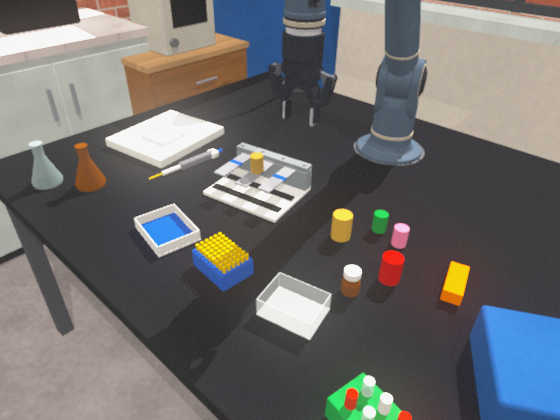

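```bash
python3 - <<'E'
from h import *
a=(256.3,155.3);b=(333.5,174.2)
print(tri(a,b).round(4),px(S,*a,z=.121).round(4),px(D,*b,z=.121).round(4))
print([px(dict(np.load('pics/n1.npz')),*a).round(4),px(dict(np.load('pics/n2.npz')),*b).round(4)])
E
```

```text
[ 0.4985 -0.125   0.1188] [ 0.5006 -0.1233  0.121 ] [ 0.4971 -0.1208  0.121 ]
[array([ 0.4986, -0.1254,  0.1195]), array([ 0.4986, -0.1247,  0.1181])]
```

```bash
python3 -c "
from h import *
print(robot.close_job(),robot.sense()['t'])"
```

```text
the job is handed in; nothing more can be done
the job is handed in; nothing more can be done
```

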